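Edge the cutting plate out of its holder and set it on the stand

ROBOT

A 6-joint arm with a two-finger parallel gripper is mounted at the origin on the work surface. World frame = base frame: x ahead of the robot, y to its left, z up, the work surface at z = 0. Lengths are in m, angles in degrees, forces in N, time in s.
With the tool pointing down it reaches from about 0.325 to 0.9 m from the base axis. Payload 3.5 kg.
Tool frame: the origin (TCP) lies on the centre line of the jaws, within the pads' length; the fingertips stand robot.nose_length ahead of it and the grasp point (between the pads) lies 5 mm behind it (robot.nose_length is the distance from the TCP to the fingertips, in m); z points along the fingers, y is the direction in which the jaws open and shut (so a half turn about z gives the same grasp; the last joint's range is limited). The gripper opens to 85 mm and grips with 20 to 120 N. Pads are 22 mm wide; open, the fingers measure 114 mm over their backs; the gripper's body (76 mm by 85 mm) begins 54 mm behind the grasp point. The pads swing forward as they close: fully open they stand 13 mm farther back than shut.
Start: joints at [57.387, 15.837, -1.513, 72.651, 0, 84.076], TCP at [0.281, 0.558, 0.245] pointing down, gripper open.
Joint ranges: [-178.77, 178.77], [-48.84, 107.48], [-61.69, 71.31], [-111.58, 123.2], [-90, 87.43], [-180, 180]. Speed limits (degrees/s): [147.25, 147.25, 180, 180, 180, 180].

INTERFACE

Orientations are given as [roll, pitch, yaw] about the fixed x, y, z axes, in that order (R = Rz(yaw) Ry(pitch) Rx(roll)).
In Python, from station import status, eyes, robot gives the robot as it stands.
- The arm moves only by the tool servo_tool, never from a script. Its argument "motion" is a list of rows, each a list of 5 numbers: the shift along the tool's x, y, z in mm, then the turn about the tool's z in degrees, then the finger opening in mm, from 0 to 85.4. A call has 1 to 10 rows; each row is the pose to reach, as a shift and turn from the pose commanded when the call began, along the tool's axes at that moment; what a row does not reach only later rows make up. A row lasts 1/8 s, in which the tool goes at most 62.5 mm and 10.7 degrees, less where a joint would pass 70% of its speed; a pose out of reach is approached as far as the arm can. A call with a gripper value outside its range is refused whole. The fingers move at their own pace and stop on an object; "grip_force" is the grip in N (left out, the last holds). Time passes only in rows, so rows that repeat a pose let the fingers close. It gives the time, the measured TCP pose, the force and the opening at its end, in the units of the state.
- status.get_obs(): the state, without advancing time (a new reading comes with each control period).
- eyes.grab_frame(name): name is "scene" or "top" or "wrist"; returns a dict with "frame" (420x560x3 uint8, blue, green, red), "fov_y" (degrees; the focal length in pixels is half the picture's height over the tangent of half this angle, whatever the lens; pixels are square), "cx", "cy" (the principal point, pixels), "k1" (the pictures are not rectified: a ray, as slopes to the right and down, at radius r is drawn at 1 + k1 r^2 times it, then the intrinsics apply), "origin" and "orientation" of the camera in the world. Camera axes: x right, y down, z forward; pixel columns grow to the right and rows downward; lengths in m; the calibration is good to about 2 mm. A picture is of the moment at which its call begins. There is no depth.
- robot.finish_job(): hands the job in, once; it reports no verdict.
The state is a dict: "time": time; "joint_pos": joint angles; "dq": joint speeds; "joint_efforts": joint torques, N m; "tcp_pos": TCP position; "tcp_rot": TCP orientation; "ft_force": force on the tool from outside, world axes, zero at the start; "ft_torque": the same for the moment, N m; "opening": finger opening in m.
Only numpy, scipy, OpenCV 4.12 (cv2) and the standard library are available. Lean on these libraries where they do the work, as an engineer would, in place of code of your own. Each camera call takes 0.05 s, during which the arm holds its last target.

TASK

Move the white glass cutting plate from its holder to the black-topped stand. It lies too low between the holder's side rails to be gripped there, so press lightly on its top and edge it out over the holder's open front until enough overhangs to pinch by its two long sides, then lift it off and set it down gently on the stand, centred, level and lengthwise along it, and let go. The glass is brittle: never press it hard against holder or stand, do not drop it, and leave the jars as they stand.

Things in the scene. Friction and masses are not known exactly. Their poses are not given: they have to be found in the camera images.
- plate_center (a point): Centre (half-way up) of the white glass plate, a flat slab 140 (x) by 60 (y) by 6 (z) mm, about 0.13 kg. x along its length, z up; its -x end is at the holder's open front. It starts flat in the holder, nearly straight, its rear end 1 to 4 mm from the rear stop and its front end just inside the bed's front edge.
- plate: The same plate; this origin is the centre of its underside, same axes. Shut fingertips grip its top better than it grips the metal bed: a press of some 5 to 8 N carries it along, a much lighter one slips. The bed is hard, so touch down slowly: more than 25 N against the holder or the stand, even for a moment, cracks the plate.
- holder: Fixed metal riser, 150 (x) by 92 (y) mm, its level bed 60 mm above the bench; origin at the centre of its foot, z up. Two fixed blue side rails, 12 mm wide, 7 mm above the bed, run along x, 68 mm apart. A blue rear stop is 12 mm high, inner face at x = 69 mm. The front (-x) end is open: the bed ends at x = -75 mm.
- holder_front (a point): Middle of the bed's open front edge, on the bed's surface (holder x = -75 mm, 60 mm up), same axes as the holder. In front of it and below there is only free space down to the bench.
- stand: Fixed pedestal: bright metal foot 120 by 80 by 8 mm, round column, black flat top 80 (x) by 40 (y) mm whose surface is 70 mm above the bench; a centred plate overhangs it 30 mm at each end and 10 mm at each side. Origin at the centre of its foot, on the bench; x along the top's long side, z up.
- stand_top (a point): Centre of the stand's black top surface (70 mm above the bench), same axes as the stand.
- jar_red: Bystander: glass culture jar with red lid, 61 mm across, 90 mm tall; origin at the centre of its underside. To be left alone.
- jar_white: Bystander: glass culture jar with white lid, 61 mm across, 90 mm tall; origin at the centre of its underside. To be left alone.
- tool_jar: Bystander: glass jar with steel lid and instruments sticking out, 61 mm across, 125 mm tall in all; origin at the centre of its underside. To be left alone.
There are look-alikes about, which are no part of the job. Leave any pink or purple look-alike of the stand alone. Of the things shaped like the plate, the white one is meant.

How it is judged:
By the outcome, as a careful person would: the job done as asked, in the order asked, and still so for the second after the job is handed in, with the robot touching nothing.
It also fails if it takes over 59 s, if anything falls off the work surface, if the arm or the gripper's body presses on something with over 40 N, if the wrist force passes 120 N, or if a joint passes its speed limit or range.

## Working session

There is one attempt and no reset: what is moved stays moved. The work goes in short steps, Python scripts to look and compute and a tool call to move; the robot and the scene stay as the last step left them, time stands still between calls to the robot, and variables do not carry over. Pictures are saved under pics/ and viewed, and the job is handed in when it is done.

Besides the shell and the picture viewer there is one more tool, called after "Request:" as name(argument=value, ...) on one line, values as JSON. servo_tool: Moves the arm, as the interface text tells. Its arguments: {"type":"object","properties":{"motion":{"type":"array","items":{"type":"array","items":{"type":"number"}}},"grip_force":{"type":"number"}},"required":["motion"]}

```bash
ls -la; mkdir -p pics; python3 - <<'E'
from station import status, eyes, robot
import cv2
print(status.get_obs()); print(robot.nose_length)
for n in ("scene","top","wrist"):
    f=eyes.grab_frame(n); cv2.imwrite(f"pics/{n}0.png",f["frame"])
    print(n,{k:v for k,v in f.items() if k!="frame"})
E
```

```text
total 12
drwxr-xr-x  3 agent agent 4096 Dec  6 20:16 .
drwxr-xr-x 23 root  root  4096 Dec  6 20:16 ..
drwxr-xr-x  2 agent agent 4096 Dec  6 20:16 pics
{'time': 0.0, 'joint_pos': array([ 5.73868662e+01,  1.58793507e+01, -1.59889383e+00,  7.26512370e+01,
       -4.75624788e-04,  8.40751478e+01]), 'dq': array([-0.12981514, -0.00537877, -0.10578115, -0.03616706,  0.00344784,
       -0.0489207 ]), 'joint_efforts': array([ 9.71743066e-05, -4.45506048e+01,  2.95203406e+01,  1.62077718e-02,
       -1.51277554e-04, -8.26320729e-06]), 'tcp_pos': array([0.280314  , 0.55776331, 0.24413919]), 'tcp_rot': array([-1.79871161e+02, -1.28925047e-02,  1.53311704e+02]), 'ft_force': array([0.77130521, 0.94818461, 0.31580924]), 'ft_torque': array([ 0.03185293,  0.00613986, -0.00731663]), 'opening': 0.0854499144580082}
0.014
scene {'fov_y': 53.905578224675835, 'cx': 277.46747356835334, 'cy': 198.30546193650602, 'k1': -0.014902191652369504, 'origin': array([1.38943334, 0.13198812, 0.86411705]), 'orientation': array([-133.72047991,   -0.88166815,  100.2801114 ])}
top {'fov_y': 47.99589498062345, 'cx': 281.0113168913088, 'cy': 203.5205299891572, 'k1': -0.16238074730066196, 'origin': array([0.40870067, 0.00230307, 1.08690476]), 'orientation': array([-1.70781978e+02,  1.03017277e-01, -8.95743361e+01])}
wrist {'fov_y': 67.68603725050494, 'cx': 280.7881055465065, 'cy': 211.55123627087914, 'k1': 0.016389013549518026, 'origin': array([0.21667194, 0.58917873, 0.37340499]), 'orientation': array([163.65416592,   0.16953086,  63.33454763])}
```

View pics/scene0.png

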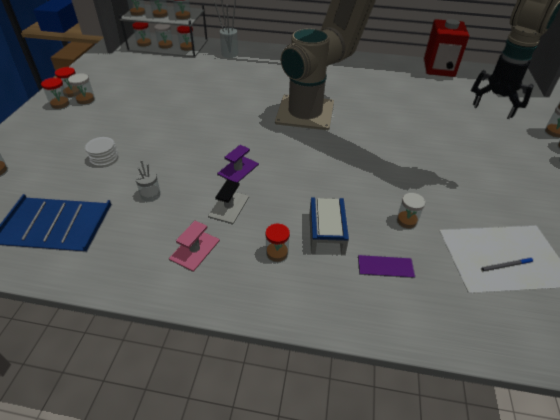

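View pics/top0.png

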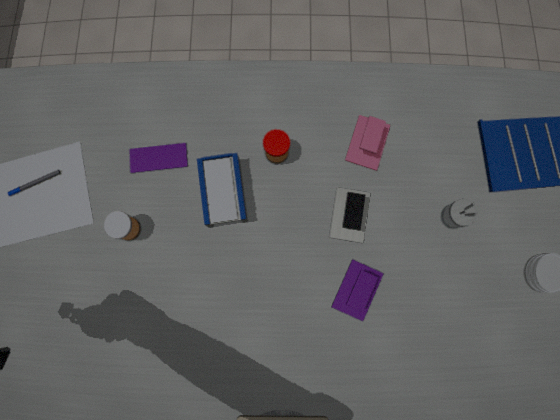

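View pics/wrist0.png

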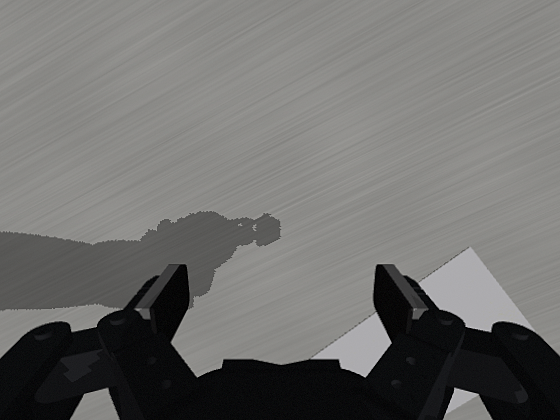

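```bash
cat > h.py <<'E'
import numpy as np, cv2
from scipy.spatial.transform import Rotation as R
def K(f):
    fl=f["frame"].shape[0]/2/np.tan(np.radians(f["fov_y"]/2))
    return np.array([[fl,0,f["cx"]],[0,fl,f["cy"]],[0,0,1.]])
def rot(o): return R.from_euler('xyz',o,degrees=True).as_matrix()
def cast(f,px,z):
    px=np.asarray(px,float).reshape(-1,1,2)
    n=cv2.undistortPoints(px,K(f),np.array([f["k1"],0,0,0.])).reshape(-1,2)
    d=np.c_[n,np.ones(len(n))]@rot(f["orientation"]).T
    o=np.asarray(f["origin"]); return o+d*((z-o[2])/d[:,2])[:,None]
def proj(f,P):
    r=rot(f["orientation"]).T; P=np.asarray(P,float).reshape(-1,3)
    return cv2.projectPoints(P,cv2.Rodrigues(r)[0],-r@np.asarray(f["origin"]),K(f),np.array([f["k1"],0,0,0.]))[0].reshape(-1,2)
E
python3 - <<'E'
import cv2
a=cv2.imread('pics/top0.png')[140:250,180:380]; cv2.imwrite('pics/topz.png',cv2.resize(a,None,fx=4,fy=4,interpolation=cv2.INTER_CUBIC))
a=cv2.imread('pics/scene0.png')[170:260,200:400]; cv2.imwrite('pics/scenez.png',cv2.resize(a,None,fx=4,fy=4,interpolation=cv2.INTER_CUBIC))
E
```

```text
(no output)
```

View pics/topz.png

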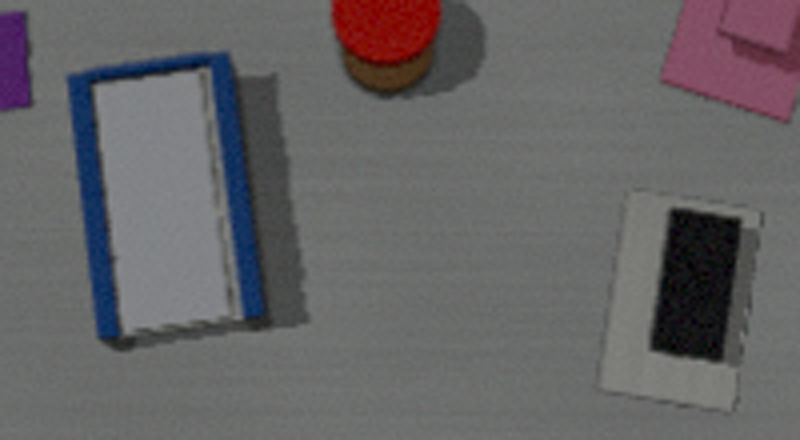

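View pics/scenez.png

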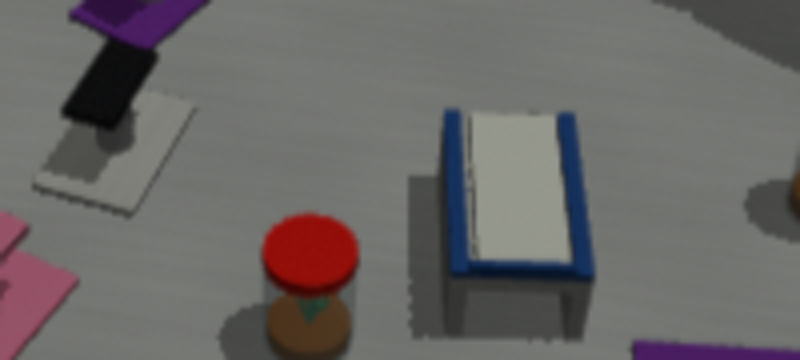

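```bash
cat > m.py <<'E'
import sys; from station import eyes,status
from h import *
f=eyes.grab_frame("top"); im=f["frame"]; cv2.imwrite('pics/t_%s.png'%sys.argv[1],im)
hsv=cv2.cvtColor(im,cv2.COLOR_BGR2HSV)
def comp(mask,c,r=60,dil=0):
    m=np.zeros_like(mask); m[c[1]-r:c[1]+r,c[0]-r:c[0]+r]=mask[c[1]-r:c[1]+r,c[0]-r:c[0]+r]
    cs,_=cv2.findContours(m,cv2.RETR_EXTERNAL,cv2.CHAIN_APPROX_NONE); return max(cs,key=cv2.contourArea)
def rect(f,c,z):
    P=cast(f,c.reshape(-1,2),z)[:,:2]*1000
    (x,y),(w,h),a=cv2.minAreaRect(P.astype(np.float32))
    if w<h: w,h=h,w; a+=90
    a=(a+90)%180-90
    return np.round([x,y,w,h,a],2)
blue=cv2.inRange(hsv,(100,100,40),(125,255,255)); 
pc=(222,190); sc=(354,212)
cb=comp(blue,pc); print("blue area",cv2.contourArea(cb)); print("holder rect z67",rect(f,cb,.067))
blk=cv2.inRange(hsv,(0,0,0),(180,255,50)); ck=comp(blk,sc,30); print("stand black z70",rect(f,ck,.070),cv2.contourArea(ck))
g=cv2.cvtColor(im,cv2.COLOR_BGR2GRAY)
print(im[190,222],im[200,210],im[212,335],im[190,260],im[212,354])
wh=cv2.inRange(im,(140,130,125),(255,255,255)); cw=comp(wh,pc,45); print("plate z66",rect(f,cw,.066),cv2.contourArea(cw))
d=im.copy(); cv2.drawContours(d,[cb],-1,(0,255,255),1); cv2.drawContours(d,[ck],-1,(0,255,0),1); cv2.drawContours(d,[cw],-1,(0,0,255),1)
cv2.imwrite('pics/d_%s.png'%sys.argv[1],cv2.resize(d[140:250,180:380],None,fx=4,fy=4,interpolation=cv2.INTER_NEAREST))
E
python3 m.py a
```

```text
blue area 632.5
holder rect z67 [608.34 138.66 151.56  92.85   8.67]
stand black z70 [ 558.77 -153.88   79.15   39.24   -9.46] 583.5
[133 131 128] [135 132 131] [120 124 124] [110 111 106] [19 21 16]
plate z66 [536.84 145.13   0.     0.     0.  ] 0.0
```

View pics/d_a.png

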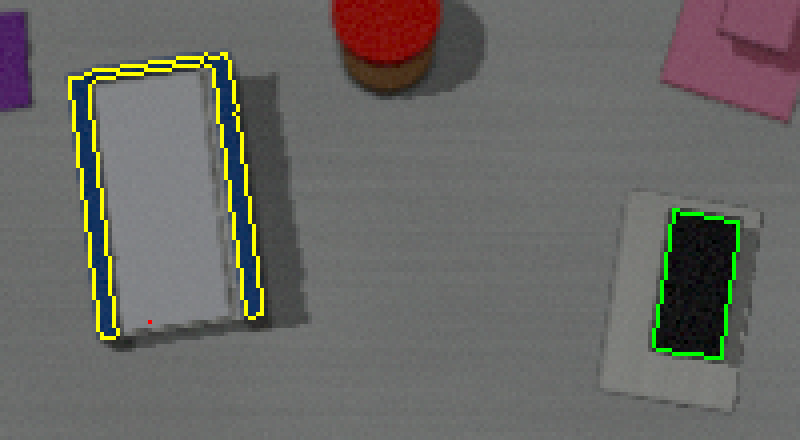

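```bash
sed -i 's/^wh=.*/wh=cv2.inRange(cv2.medianBlur(im,3),(124,121,119),(255,255,255)); wh=cv2.bitwise_and(wh,cv2.inRange(hsv,(0,0,0),(180,40,255))); cw=comp(wh,pc,45); print("plate z66",rect(f,cw,.066),cv2.contourArea(cw))/' m.py
python3 m.py b
python3 - <<'E'
from h import *; 
from station import status
o=status.get_obs(); r=rot(o['tcp_rot'])
c,s=np.cos(np.radians(8.67)),np.sin(np.radians(8.67))
H=np.array([608.3,138.7]); 
p=H+np.array([[c,-s],[s,c]])@np.array([20,0.])
t=np.array([*p,66+14+60]); print(p, r.T@(t-o['tcp_pos']*1000))
E
```

```text
blue area 631.5
holder rect z67 [608.41 138.65 151.73  92.86   8.68]
stand black z70 [ 558.98 -153.85   79.49   39.15   -9.2 ] 585.0
[134 130 129] [133 131 130] [118 123 122] [113 115 112] [ 9 19 16]
plate z66 [604.82 140.32 138.65  59.19   8.77] 1498.0
[628.07145903 141.71486451] [-497.55149956 -215.8085831   104.90895842]
```

View pics/d_b.png

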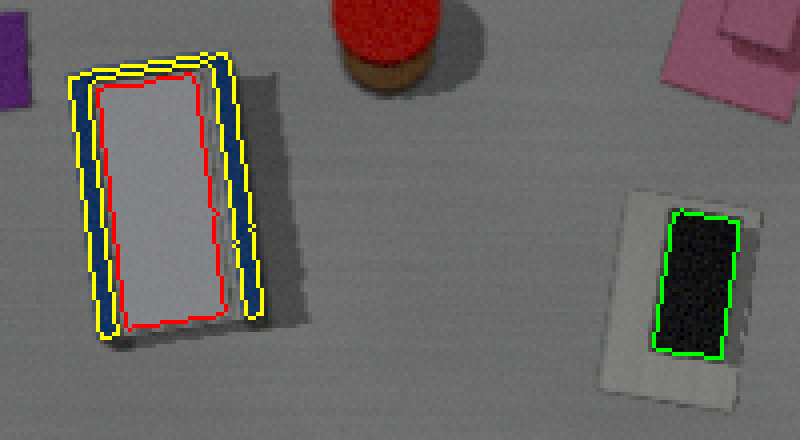

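Request:
servo_tool(motion=[[-30,-13,0,-4,40],[-85,-37,0,-10,0],[-145,-62,0,-18,0],[-205,-88,0,-26,0],[-265,-114,0,-35.4,0],[-325,-140,0,-35.4,0],[-385,-165,0,-35.4,0],[-445,-191,0,-35.4,0],[-480,-207,40,-35.4,0],[-497,-213.7,85,-35.4,0]], grip_force=20)

```text
time: 1.5
tcp_pos: [0.6323, 0.1418, 0.1611]
tcp_rot: [-180.0, 0.3, -171.5]
ft_force: [0.2, 0.7, -0.7]
opening: -0.0
```

Request:
servo_tool(motion=[[0,0,30,0,0],[0,0,50,0,0],[0,0,50,0,0]])

```text
time: 1.88
tcp_pos: [0.6269, 0.1438, 0.1079]
tcp_rot: [180.0, -0.3, -171.3]
ft_force: [-0.2, 0.1, 0.2]
opening: -0.0
```

```bash
python3 - <<'E'
from station import status, eyes
from h import *
f=eyes.grab_frame("wrist"); cv2.imwrite("pics/w1.png",f["frame"])
f2=eyes.grab_frame("scene"); cv2.imwrite("pics/s1.png",cv2.resize(f2["frame"][130:290,220:460],None,fx=3,fy=3))
o=status.get_obs(); print(o['tcp_pos'],o['tcp_rot'],o['ft_force'],f['origin'],f['orientation'])
E
```

```text
[0.62904923 0.14435128 0.11080385] [-1.79999778e+02  2.33569841e-02 -1.71282684e+02] [ 0.46398907 -0.17491036  0.99111701] [0.55685899 0.13190382 0.23743029] [1.63951393e+02 1.82313421e-03 9.87187115e+01]
```

View pics/w1.png

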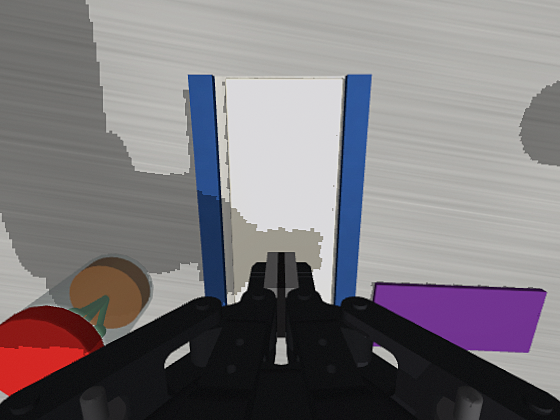

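View pics/s1.png

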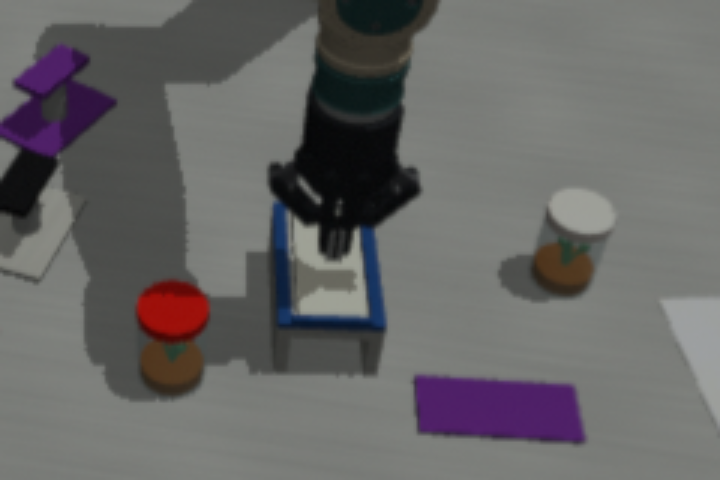

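Request:
servo_tool(motion=[[0,0,12,0,0],[0,0,22,0,0],[0,0,26,0,0],[0,0,27,0,0],[0,0,27,0,0]])

```text
time: 2.6
tcp_pos: [0.6289, 0.1442, 0.0834]
tcp_rot: [-180.0, 0.0, -171.3]
ft_force: [-1.0, 0.3, 0.5]
opening: -0.0001
```

Request:
servo_tool(motion=[[0,0,0.5,0,0],[0,0,1,0,0],[0,0,1.5,0,0],[0,0,1.5,0,0]])

```text
time: 3.1
tcp_pos: [0.6288, 0.1442, 0.0818]
tcp_rot: [-180.0, -0.0, -171.3]
ft_force: [-0.2, 0.9, -0.5]
opening: -0.0
```

Request:
servo_tool(motion=[[0,0,0.5,0,0],[0,0,1,0,0],[0,0,1,0,0]])

```text
time: 3.48
tcp_pos: [0.6287, 0.1443, 0.0807]
tcp_rot: [-180.0, -0.0, -171.3]
ft_force: [-0.9, -0.7, -0.6]
opening: 0.0003
```

Request:
servo_tool(motion=[[0,0,0.4,0,0],[0,0,0.8,0,0],[0,0,0.8,0,0]])

```text
time: 3.85
tcp_pos: [0.6288, 0.1442, 0.0801]
tcp_rot: [-180.0, 0.0, -171.3]
ft_force: [-0.3, 0.4, 1.0]
opening: -0.0002
```

Request:
servo_tool(motion=[[0,0,0.4,0,0],[0,0,0.4,0,0]])

```text
time: 4.1
tcp_pos: [0.6289, 0.1443, 0.0801]
tcp_rot: [-180.0, 0.0, -171.3]
ft_force: [-1.2, -0.5, 4.4]
opening: -0.0002
```

Request:
servo_tool(motion=[[0,0,0.4,0,0],[0,0,0.4,0,0]])

```text
time: 4.35
tcp_pos: [0.629, 0.1443, 0.0801]
tcp_rot: [-180.0, 0.0, -171.3]
ft_force: [-1.3, 0.3, 5.5]
opening: 0.0004
```

Request:
servo_tool(motion=[[0,0,0.3,0,0],[1,0,0.3,0,0],[2.5,0,0.3,0,0],[4,0,0.3,0,0],[6,0,0.3,0,0],[6,0,0.3,0,0]])

```text
time: 5.1
tcp_pos: [0.6244, 0.1435, 0.0801]
tcp_rot: [-180.0, 0.2, -171.3]
ft_force: [1.7, -0.7, 6.5]
opening: -0.0001
```

```bash
cat > w.py <<'E'
import sys; from station import eyes,status
from h import *
n=sys.argv[1]; f=eyes.grab_frame("wrist"); im=f["frame"]; cv2.imwrite("pics/w_%s.png"%n,im)
H=np.array([608.4,138.7]);a=np.radians(8.7); Rm=np.array([[np.cos(a),-np.sin(a)],[np.sin(a),np.cos(a)]])
g=cv2.inRange(im,(185,185,185),(255,255,255)); m=np.zeros_like(g); m[:260,215:365]=g[:260,215:365]
cs,_=cv2.findContours(m,cv2.RETR_EXTERNAL,cv2.CHAIN_APPROX_NONE); c=max(cs,key=cv2.contourArea)
x,y,w,h=cv2.boundingRect(c); print("bbox",x,y,w,h)
P=(cast(f,c.reshape(-1,2),.066)[:,:2]*1000-H)@Rm
print("holder frame: front x %.1f"%np.percentile(P[:,0],1), "y range", np.percentile(P[:,1],[2,98]).round(1))
o=status.get_obs(); print(o['tcp_pos'].round(4),o['ft_force'].round(2),o['time'])
E
python3 w.py 2
```

```text
bbox 215 64 143 186
holder frame: front x -77.2 y range [-27.1  32. ]
[0.6244 0.1435 0.0801] [1.62 0.54 6.49] 5.15
```

View pics/w_2.png

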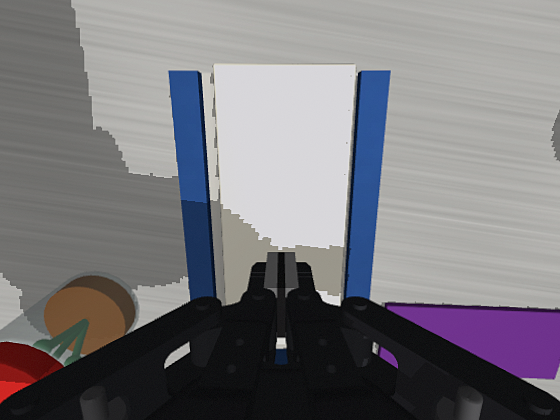

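Request:
servo_tool(motion=[[2,0,0,0,0],[4.5,-0.2,0,0,0],[7,-0.4,0,0,0],[9.5,-0.6,0,0,0],[12,-0.8,0,0,0],[14.5,-1,0,0,0],[17,-1,0,0,0],[19.5,-1,0,0,0],[22,-1,0,0,0],[22,-1,0,0,0]])

```text
time: 6.4
tcp_pos: [0.6027, 0.1392, 0.0801]
tcp_rot: [-180.0, 0.2, -171.3]
ft_force: [0.9, -0.4, 5.5]
opening: -0.0002
```

```bash
python3 w.py 3
```

```text
bbox 215 64 141 187
holder frame: front x -99.3 y range [-28.   31.3]
[0.6027 0.1392 0.0801] [ 1.39 -0.35  6.27] 6.45
```

Request:
servo_tool(motion=[[2.5,0,0,0,0],[6,0,0,0,0],[9.5,0,0,0,0],[13,0,0,0,0],[16.5,0,0,0,0],[20,0,0,0,0],[23.5,0,0,0,0],[27,0,0,0,0],[30,0,0,0,0],[30,0,0,0,0]])

```text
time: 7.7
tcp_pos: [0.573, 0.1346, 0.0801]
tcp_rot: [-180.0, 0.2, -171.3]
ft_force: [0.4, -0.5, 6.1]
opening: -0.0005
```

```bash
python3 w.py 4
```

```text
bbox 215 65 140 185
holder frame: front x -129.0 y range [-28.   30.9]
[0.573  0.1346 0.08  ] [1.39 0.01 6.34] 7.75
```

View pics/w_4.png

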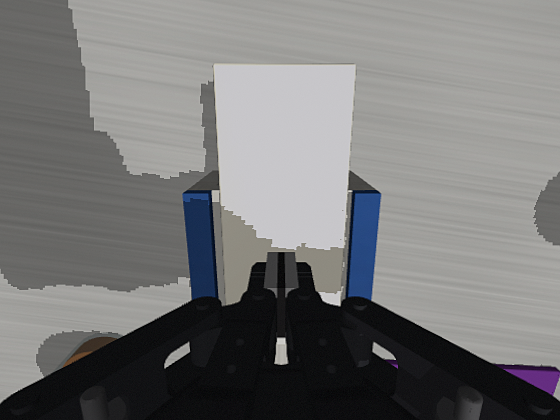

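Request:
servo_tool(motion=[[2,0,0,0,0],[4,0,0,0,0],[5,0,0,0,0],[5,0,-0.8,0,0],[5,0,-2,0,0],[5,0,-4,0,0],[5,0,-10,0,0],[5,0,-20,0,0],[20,0,-25,0,0],[40,0,-25,0,30]])

```text
time: 9.0
tcp_pos: [0.5318, 0.1283, 0.1049]
tcp_rot: [-180.0, 0.1, -171.3]
ft_force: [-0.6, 0.5, -0.2]
opening: 0.0171
```

Request:
servo_tool(motion=[[15,0,0,0,85],[24,0,0,0,85],[24,0,0,0,85],[24,0,0,0,85]])

```text
time: 9.5
tcp_pos: [0.5091, 0.1248, 0.1042]
tcp_rot: [-180.0, 0.1, -171.3]
ft_force: [1.3, 0.5, 0.2]
opening: 0.0852
```

```bash
python3 m.py c; python3 - <<'E'
from station import status, eyes
from h import *
f=eyes.grab_frame("wrist"); cv2.imwrite("pics/w5.png",f["frame"])
f2=eyes.grab_frame("scene"); cv2.imwrite("pics/s5.png",cv2.resize(f2["frame"][130:290,220:460],None,fx=3,fy=3))
o=status.get_obs(); print(o['tcp_pos'],o['tcp_rot'],o['ft_force'],o['opening'])
H=np.array([608.4,138.7]);a=np.radians(8.7); Rm=np.array([[np.cos(a),-np.sin(a)],[np.sin(a),np.cos(a)]])
print((o['tcp_pos'][:2]*1000-H)@Rm)
E
```

```text
blue area 391.5
holder rect z67 [609.1  138.65 150.3   92.61   8.89]
stand black z70 [ 558.64 -153.75   78.85   39.02   -9.46] 577.0
[19 13  3] [65 79 84] [130 135 133] [120 122 120] [23 13 20]
plate z66 [609.62 137.62 128.41  61.47  10.04] 473.0
[0.50902847 0.12485115 0.10399102] [-1.79999530e+02  3.30523549e-02 -1.71288399e+02] [-0.06030881 -0.44781694 -0.35249483] 0.08531511839903425
[-100.3229373     1.34151316]
```

View pics/w5.png

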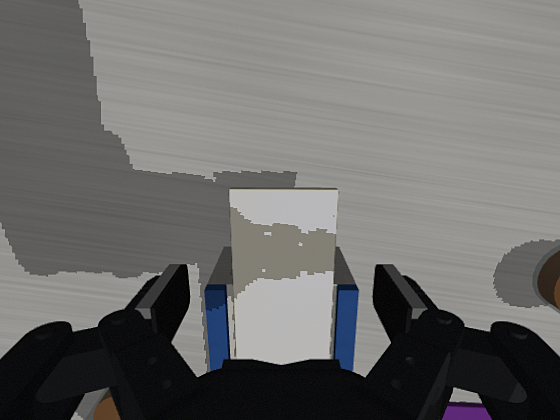

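View pics/s5.png

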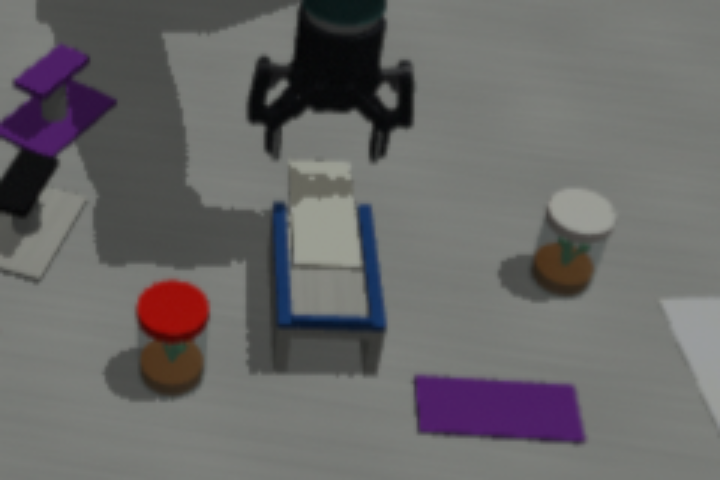

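View pics/d_c.png

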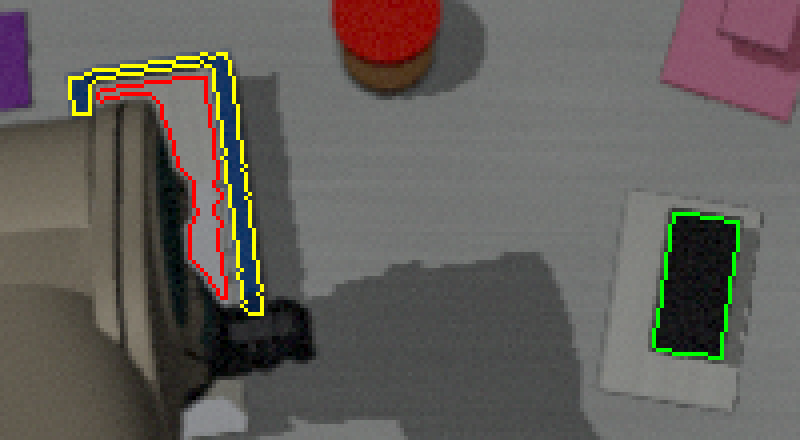

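```bash
python3 - <<'E'
from station import eyes
from h import *
f=eyes.grab_frame("wrist")
H=np.array([608.4,138.7]);a=np.radians(8.7); Rm=np.array([[np.cos(a),-np.sin(a)],[np.sin(a),np.cos(a)]])
for z,l,p in((.066,"plate front corners",[(230,188),(338,188)]),(.066,'plate sides row320',[(237,320),(333,320)]),(.067,"rail front",[(205,288),(229,288),(336,287),(358,288)])):
    print(l,((cast(f,p,z)[:,:2]*1000-H)@Rm).round(1).tolist())
cv2.imwrite('pics/w5z.png',cv2.resize(f["frame"][170:390,150:420],None,fx=2.9,fy=2.7))
E
```

```text
plate front corners [[-136.3, -27.5], [-136.3, 31.2]]
plate sides row320 [[-53.2, -26.9], [-53.2, 32.4]]
rail front [[-75.9, -44.9], [-75.9, -30.6], [-76.6, 32.9], [-76.0, 46.0]]
```

View pics/w5z.png

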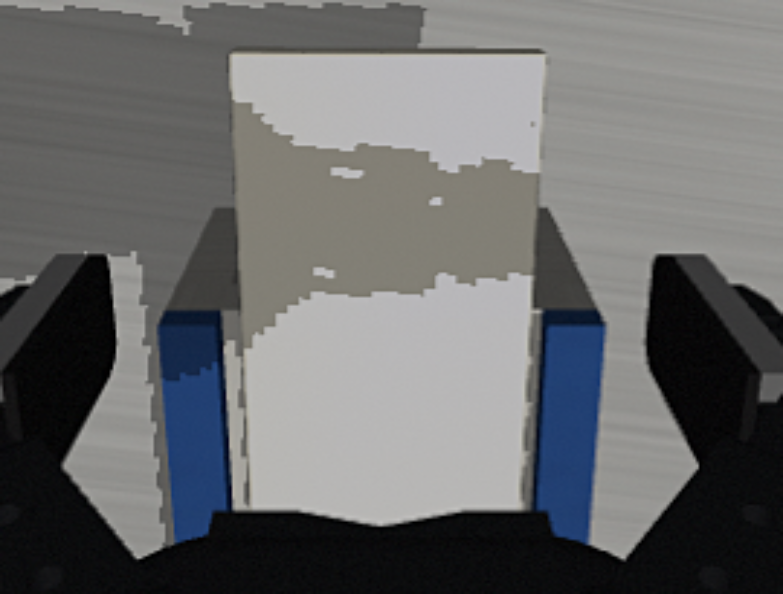

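Request:
servo_tool(motion=[[-3,0.5,10,0,85],[-3,0.5,25,0,80],[-3,0.5,38,0,75],[-3,0.5,45,0,70],[-3,0.5,48,0,68],[-3,0.5,48,0,66]], grip_force=40)

```text
time: 10.45
tcp_pos: [0.5112, 0.1257, 0.0558]
tcp_rot: [-180.0, -0.0, -171.3]
ft_force: [0.8, 0.1, -0.5]
opening: 0.0659
```

```bash
python3 - <<'E'
from station import status, eyes
from h import *
f=eyes.grab_frame("wrist"); cv2.imwrite("pics/w6.png",f["frame"])
f2=eyes.grab_frame("scene"); cv2.imwrite("pics/s6.png",cv2.resize(f2["frame"][160:260,270:410],None,fx=5,fy=5,interpolation=cv2.INTER_CUBIC))
o=status.get_obs(); print(o['tcp_pos'],o['tcp_rot'],o['ft_force'],o['opening'],o['time'])
E
```

```text
[0.51164318 0.12579716 0.05632399] [-1.79997756e+02  4.95831845e-02 -1.71287163e+02] [ 0.7964733  -0.69449143  0.15425344] 0.0659215162839343 10.55
```

View pics/w6.png

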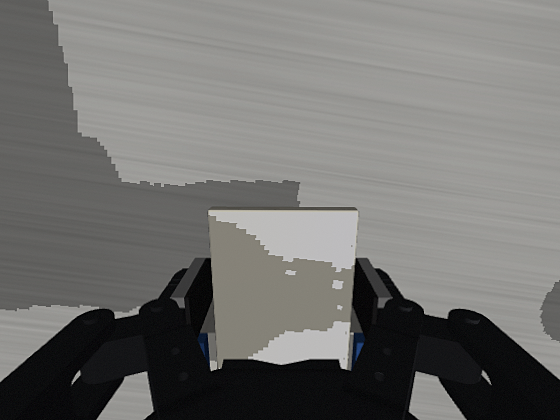

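View pics/s6.png

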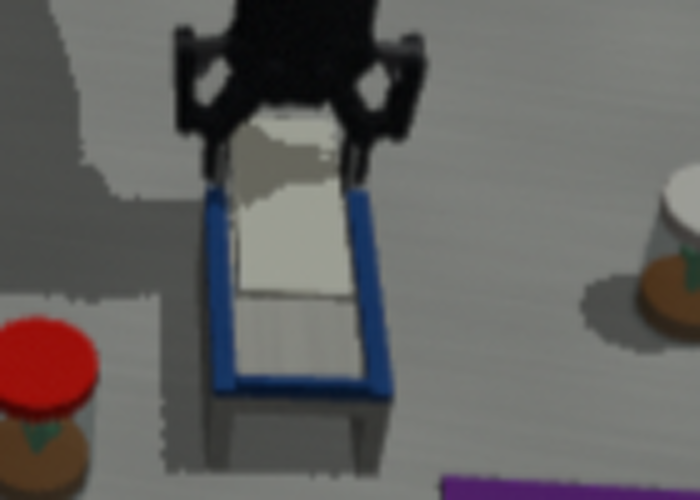

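Request:
servo_tool(motion=[[0,0,0,0,64],[0,0,0,0,62.5],[0,0,0,0,61.5],[0,0,0,0,60.5],[0,0,0,0,59.5],[0,0,0,0,57],[0,0,0,0,50],[0,0,0,0,50]], grip_force=40)

```text
time: 11.55
tcp_pos: [0.5113, 0.1258, 0.0561]
tcp_rot: [180.0, 0.0, -171.3]
ft_force: [-3.0, -0.4, 4.2]
opening: 0.0588
```

```bash
python3 - <<'E'
from station import status, eyes
from h import *
f=eyes.grab_frame("wrist"); cv2.imwrite("pics/w7.png",f["frame"])
o=status.get_obs(); print(o['tcp_pos'],o['tcp_rot'],o['ft_force'],o['ft_torque'],o['opening'],o['time'])
E
```

```text
[0.51126762 0.12576348 0.05608594] [ 1.79995086e+02  5.50082285e-03 -1.71289184e+02] [-1.97233301 -0.18000034  3.21555299] [0.02981469 0.16608305 0.0315994 ] 0.05891689296747581 11.6
```

View pics/w7.png

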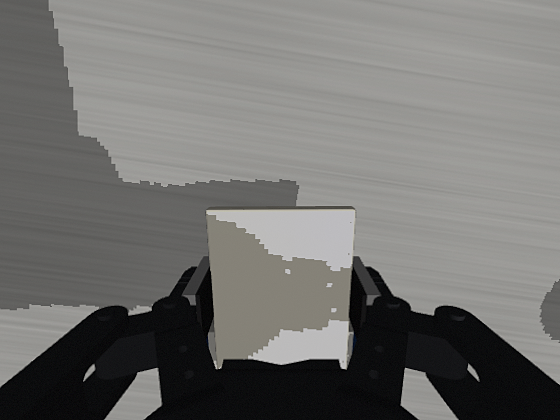

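Request:
servo_tool(motion=[[0,0,-0.7,0,50],[0,0,-1.5,0,50],[0,0,-2.5,0,50],[0,0,-4,0,50],[0,0,-6,0,50],[0,0,-9,0,50],[0,0,-13,0,50],[0,0,-18,0,50],[0,0,-18,0,50]], grip_force=45)

```text
time: 12.72
tcp_pos: [0.5118, 0.1258, 0.0746]
tcp_rot: [-180.0, 0.1, -171.3]
ft_force: [-0.0, 0.7, -0.8]
opening: 0.059
```

```bash
python3 - <<'E'
from station import status, eyes
from h import *
f=eyes.grab_frame("wrist"); cv2.imwrite("pics/w8.png",f["frame"])
f2=eyes.grab_frame("scene"); cv2.imwrite("pics/s8.png",cv2.resize(f2["frame"][160:260,270:410],None,fx=5,fy=5,interpolation=cv2.INTER_CUBIC))
o=status.get_obs(); print(o['tcp_pos'],o['tcp_rot'],o['ft_force'],o['ft_torque'],o['opening'],o['time'])
E
```

```text
[0.5113245  0.12574806 0.07406218] [ 1.79999678e+02  1.74074355e-02 -1.71289835e+02] [-0.66688456 -0.21855046 -0.86792604] [-0.04185636  0.03112629  0.00352138] 0.05915891533762805 12.825
```

View pics/w8.png

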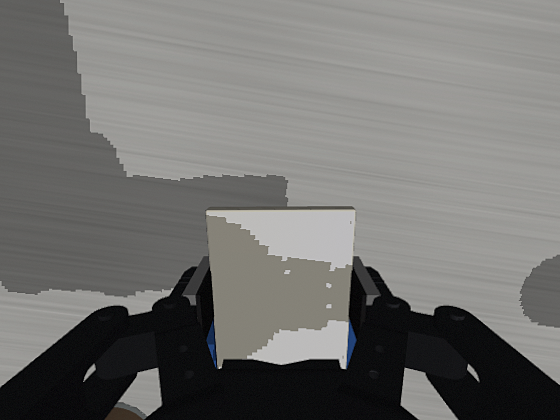

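View pics/s8.png

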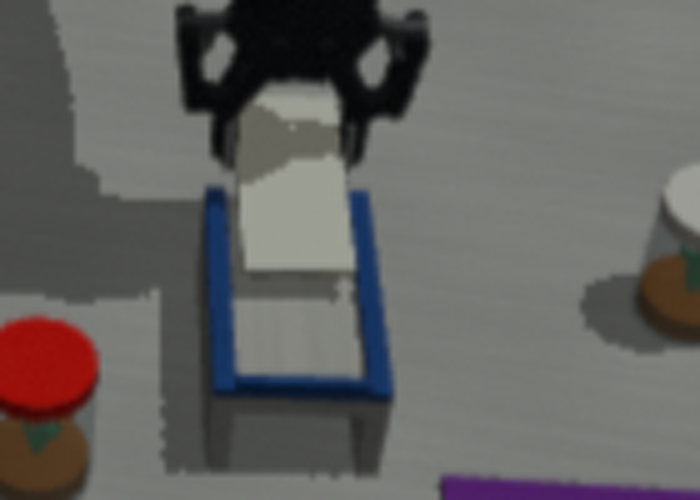

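```bash
cat > pl.py <<'E'
import sys; from station import status, eyes
from h import *
f=eyes.grab_frame("wrist"); o=status.get_obs(); T=rot(o['tcp_rot']); t=o['tcp_pos']
g=cv2.cvtColor(f["frame"],cv2.COLOR_BGR2GRAY)
print(g[190:225:1,300].tolist()); print(g[215,195:220].tolist(), g[215,345:370].tolist())
zt=t[2]+.0099
c=cast(f,[(207.5,208.5),(355,208.5),(211,250),(352.8,250)],zt)
print("tool frame mm",(((c-t)@T)*1000).round(1).tolist())
m=c[:2].mean(0); print("front mid",m*1000)
s=eyes.grab_frame("scene"); im=s["frame"]
p=cast(s,[(319,214.4),(341,213.9)],zt); print("rear corners tool",(((p-t)@T)*1000).round(1).tolist())
hsv=cv2.cvtColor(im,cv2.COLOR_BGR2HSV); blk=cv2.inRange(hsv,(0,0,0),(180,255,45)); m=np.zeros_like(blk); m[170:210,205:250]=blk[170:210,205:250]
cs,_=cv2.findContours(m,cv2.RETR_EXTERNAL,cv2.CHAIN_APPROX_NONE); c=max(cs,key=cv2.contourArea)
P=cast(s,c.reshape(-1,2),.07)[:,:2]*1000; print("stand from scene",cv2.minAreaRect(P.astype(np.float32)),cv2.boundingRect(c))
E
python3 pl.py
```

```text
[152, 148, 151, 152, 151, 150, 153, 151, 153, 150, 150, 148, 148, 148, 148, 153, 113, 76, 73, 88, 184, 191, 189, 187, 186, 188, 187, 188, 188, 188, 188, 188, 188, 187, 187]
[97, 98, 97, 96, 97, 98, 99, 98, 98, 97, 67, 159, 194, 192, 190, 190, 190, 190, 190, 189, 188, 188, 189, 188, 187] [187, 188, 189, 188, 189, 187, 188, 190, 190, 193, 153, 138, 144, 145, 146, 146, 145, 146, 145, 144, 144, 146, 147, 146, 147]
tool frame mm [[37.8, -30.2, -9.9], [37.8, 28.2, -9.9], [20.0, -29.9, -9.9], [20.0, 28.4, -9.9]]
front mid [474.00421836 118.99718204  83.81067438]
rear corners tool [[-109.5, -26.2, -9.9], [-105.2, 32.1, -9.9]]
stand from scene ((566.6922607421875, -148.39059448242188), (43.13560104370117, 91.15717315673828), 81.79642486572266) (216, 179, 23, 24)
```

Request:
servo_tool(motion=[[0,0,-6,0,50],[0,0,-16,0,50],[0,-5,-28,0,50],[1,-15,-38,1,50],[3,-35,-42,2,50],[6,-60,-42,4,50],[9,-87,-42,6,50],[11,-114,-42,8,50],[14,-141,-42,10,50],[16,-165,-42,12,50]])

```text
time: 14.18
tcp_pos: [0.5205, -0.0415, 0.1167]
tcp_rot: [-180.0, 0.0, 176.6]
ft_force: [1.0, -0.5, -0.2]
opening: 0.0588
```

Request:
servo_tool(motion=[[0,-24,0,1.5,50],[0,-48,0,3,50],[0,-70,0,4.5,50],[0,-85,0,5.5,50],[0,-92,0,6,50],[0,-92,0,6,50],[0,-92,0,6,50]])

```text
time: 15.05
tcp_pos: [0.515, -0.1311, 0.1159]
tcp_rot: [180.0, -0.0, 170.7]
ft_force: [-0.4, -0.7, -1.6]
opening: 0.0588
```

```bash
cat > tgt.py <<'E'
from station import status, eyes
from h import *
o=status.get_obs(); T=rot(o['tcp_rot']); t=o['tcp_pos']*1000
tgt=np.array([526.2,-148.5,t[2]]); print(t,o['tcp_rot'],o['ft_force'],o['opening'],o['time'])
print("to go tool", (T.T@(tgt-t)).round(2), "yaw", o['tcp_rot'][2]-170.6)
for n in("wrist","scene","top"):
    f=eyes.grab_frame(n); cv2.imwrite(f"pics/{n}_9.png",f["frame"] if n=="wrist" else cv2.resize(f["frame"][130:290,130:370],None,fx=3,fy=3,interpolation=cv2.INTER_CUBIC))
E
python3 tgt.py
```

```text
[ 515.01022557 -131.08089798  115.8784517 ] [ 1.79980007e+02 -1.71893839e-02  1.70748657e+02] [-0.44184139 -0.72034966 -1.59240017] 0.05875991120964342 15.05
to go tool [-1.384e+01 -1.539e+01 -1.000e-02] yaw 0.148656555137336
```

View pics/wrist_9.png

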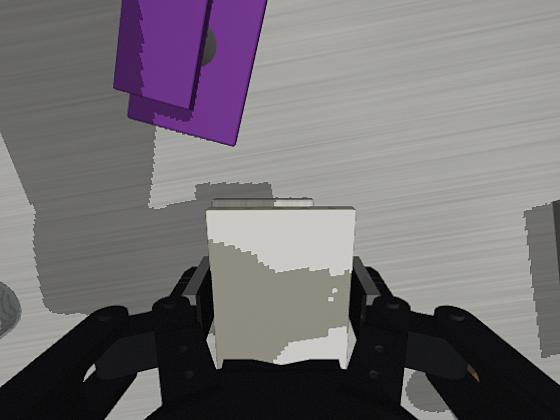

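View pics/scene_9.png

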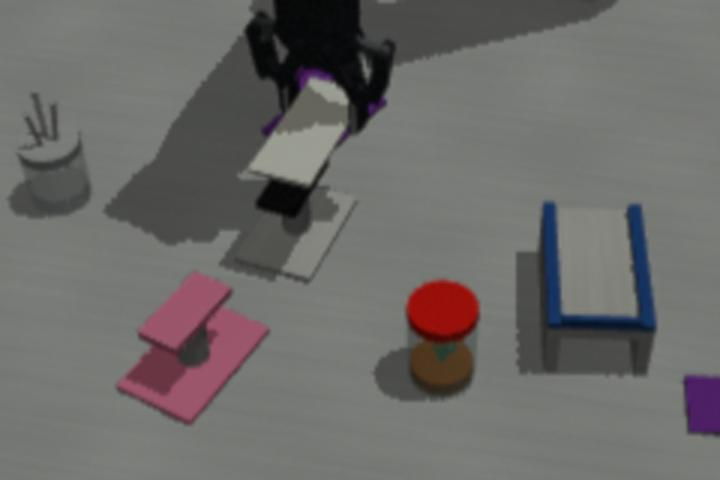

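Request:
servo_tool(motion=[[-5,-6,0,0,50],[-11,-12,5,0.1,50],[-13.9,-15.4,14,0.1,50],[-13.9,-15.4,24,0.1,50],[-13.9,-15.4,33,0.1,50],[-13.9,-15.4,39,0.1,50],[-13.9,-15.4,42,0.1,50],[-13.9,-15.4,43,0.1,50],[-13.9,-15.4,43,0.1,50],[-13.9,-15.4,43,0.1,50]])

```text
time: 16.45
tcp_pos: [0.5266, -0.1492, 0.0733]
tcp_rot: [-180.0, 0.0, 170.6]
ft_force: [-0.5, -0.7, -0.6]
opening: 0.0588
```

```bash
python3 tgt.py; python3 -c "
import cv2
a=cv2.imread('pics/scene_9.png'); cv2.imwrite('pics/sc10.png',cv2.resize(a[40:320,200:420],None,fx=2.1,fy=2.1))"
```

```text
[ 526.64350102 -149.15920628   73.26021806] [-1.79991892e+02  3.81874564e-02  1.70615589e+02] [-0.50764321 -0.66737451 -0.64751986] 0.0588271095392579 16.45
to go tool [ 0.55  0.58 -0.  ] yaw 0.015588722673669508
```

View pics/sc10.png

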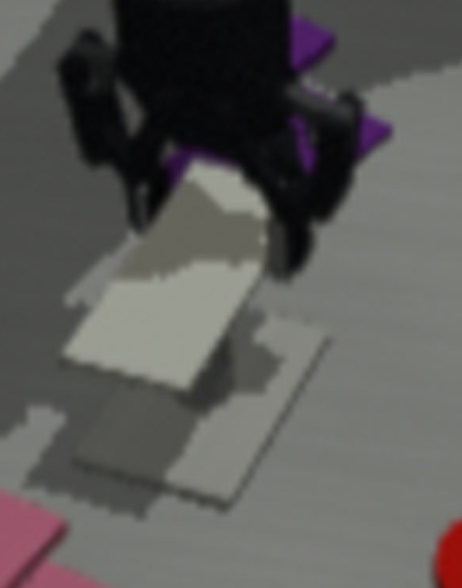

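View pics/top_9.png

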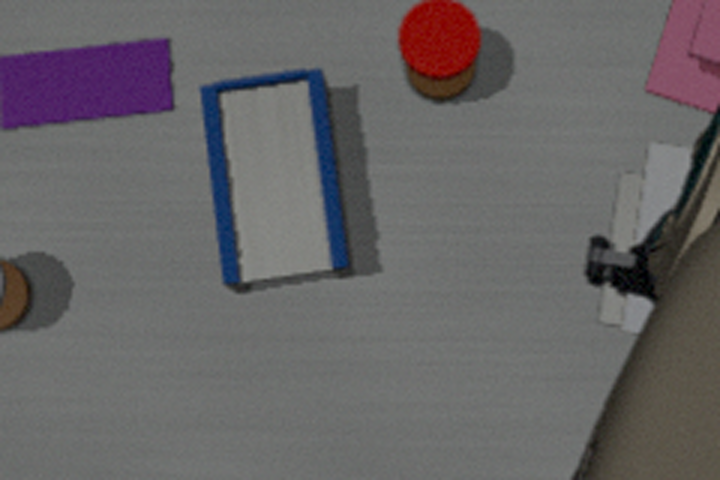

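View pics/wrist_9.png

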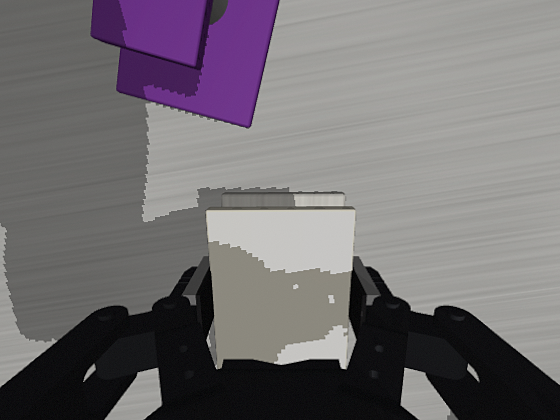

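```bash
python3 - <<'E'
from station import status, eyes
from h import *
o=status.get_obs();t=o['tcp_pos']*1000;T=rot(o['tcp_rot'])
f=eyes.grab_frame("wrist"); a=np.radians(-9.4); Rm=np.array([[np.cos(a),-np.sin(a)],[np.sin(a),np.cos(a)]]); S=np.array([558.8,-153.85])
c=cast(f,[(222,193.5),(345,192.5)],.008)*1000; print("foot front corners, stand frame (nom -60,+-40)",((c[:,:2]-S)@Rm).round(1))
c=cast(f,[(205.8,209.7),(355.4,209.7)],(t[2]+9.9)/1000)*1000; print("plate front, stand frame",((c[:,:2]-S)@Rm).round(1))
g=eyes.grab_frame("top"); 
pr=S+np.array([[70,30],[-70,30]])@Rm.T; pr=np.c_[pr,[t[2]+9.9]*2]/1000; q=proj(g,pr); print("pred px of plate left corners",q, "in 4x crop", (q-[330,160])*8)
cv2.imwrite('pics/t10.png',cv2.resize(g["frame"][160:250,330:380],None,fx=8,fy=6.5,interpolation=cv2.INTER_NEAREST))
E
```

```text
foot front corners, stand frame (nom -60,+-40) [[-58.8 -39.2]
 [-59.5  38.9]]
plate front, stand frame [[-69.7 -31.4]
 [-69.7  27.8]]
pred px of plate left corners [[345.78648637 176.33015968]
 [336.05347982 239.47503079]] in 4x crop [[126.29189095 130.64127747]
 [ 48.42783853 635.8002463 ]]
```

View pics/t10.png

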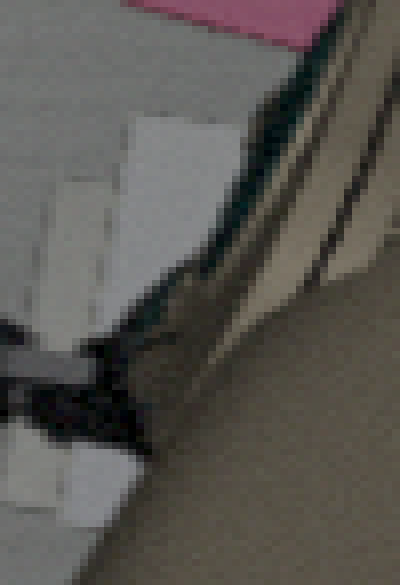

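Request:
servo_tool(motion=[[-0.6,0.8,0.5,0,50],[-1,1.5,1.5,0,50],[-1,1.5,2.7,0,50],[-1,1.5,3.7,0,50],[-1,1.5,4.2,0,50],[-1,1.5,4.2,0,50]])

```text
time: 17.45
tcp_pos: [0.5275, -0.1477, 0.0686]
tcp_rot: [180.0, -0.0, 170.6]
ft_force: [0.7, -0.8, -1.2]
opening: 0.0592
```

Request:
servo_tool(motion=[[0,0,0.4,0,50],[0,0,0.8,0,50],[0,0,0.8,0,50]])

```text
time: 17.82
tcp_pos: [0.5276, -0.1478, 0.0679]
tcp_rot: [-180.0, -0.0, 170.6]
ft_force: [0.4, 0.0, -1.4]
opening: 0.059
```

Request:
servo_tool(motion=[[0,0,0.4,0,50],[0,0,0.8,0,50],[0,0,0.8,0,50]])

```text
time: 18.2
tcp_pos: [0.5275, -0.1477, 0.0671]
tcp_rot: [-180.0, -0.0, 170.6]
ft_force: [-0.4, 0.2, -0.9]
opening: 0.0591
```

Request:
servo_tool(motion=[[0,0,0.4,0,50],[0,0,0.4,0,50]])

```text
time: 18.45
tcp_pos: [0.5276, -0.1477, 0.0667]
tcp_rot: [180.0, -0.0, 170.6]
ft_force: [0.7, 0.0, -0.9]
opening: 0.0589
```

Request:
servo_tool(motion=[[0,0,0.3,0,50],[0,0,0.3,0,50]])

```text
time: 18.7
tcp_pos: [0.5276, -0.1478, 0.0665]
tcp_rot: [180.0, 0.0, 170.6]
ft_force: [0.0, 0.5, 0.2]
opening: 0.0589
```

Request:
servo_tool(motion=[[0,0,0.3,0,50],[0,0,0.3,0,50]])

```text
time: 18.95
tcp_pos: [0.5277, -0.1478, 0.0664]
tcp_rot: [-180.0, 0.0, 170.6]
ft_force: [-1.0, -0.6, 1.8]
opening: 0.0584
```

```bash
python3 - <<'E'
from station import status, eyes
from h import *
o=status.get_obs();t=o['tcp_pos']*1000
print(t,o['ft_force'],o['ft_torque'])
f=eyes.grab_frame("wrist"); a=np.radians(-9.4); Rm=np.array([[np.cos(a),-np.sin(a)],[np.sin(a),np.cos(a)]]); S=np.array([558.8,-153.85])
g=eyes.grab_frame("top"); s=eyes.grab_frame("scene")
pr=S+np.array([[70,30],[-70,30]])@Rm.T; pr=np.c_[pr,[76]*2]/1000; q=proj(g,pr); print("pred px of plate left corners",q, "in crop", (q-[329.5,159.5])*[8,6.5])
cv2.imwrite('pics/t11.png',cv2.resize(g["frame"][160:250,330:380],None,fx=8,fy=6.5,interpolation=cv2.INTER_NEAREST))
cv2.imwrite('pics/w11.png',f["frame"]); cv2.imwrite('pics/s11.png',cv2.resize(s["frame"][140:230,190:270],None,fx=6,fy=6,interpolation=cv2.INTER_CUBIC))
E
```

```text
[ 527.66718212 -147.80911278   66.41820531] [-0.97195629 -0.61713685  1.80771186] [ 0.03812786  0.24975745 -0.0141375 ]
pred px of plate left corners [[345.36095486 177.02428904]
 [335.68189969 239.75295226]] in crop [[126.88763886 113.90787873]
 [ 49.45519751 521.64418972]]
```

View pics/t11.png

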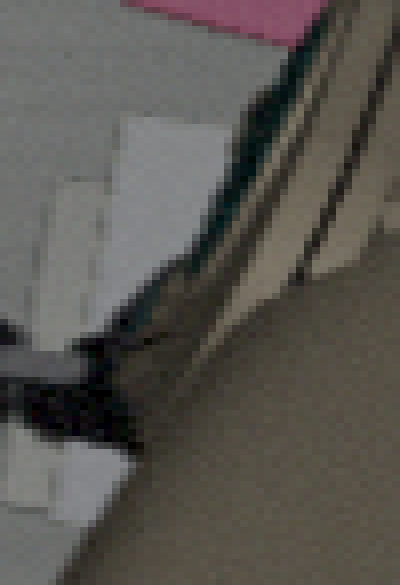

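View pics/s11.png

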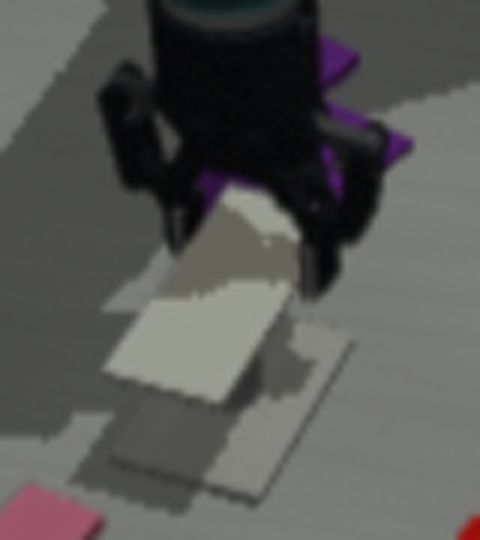

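View pics/w11.png

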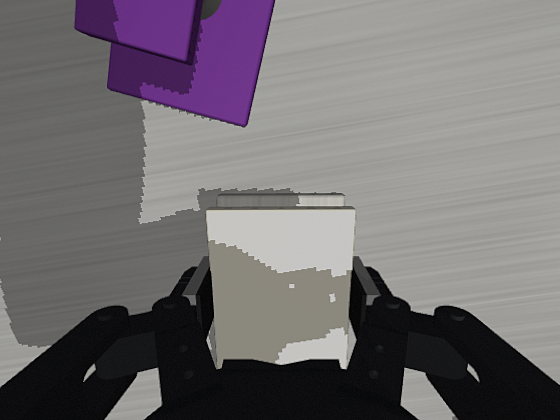

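Request:
servo_tool(motion=[[0,0,0,0,58.8],[0,0,0,0,59.5],[0,0,0,0,60.2],[0,0,0,0,61],[0,0,0,0,62.5],[0,0,0,0,65],[0,0,0,0,70],[0,0,0,0,78],[0,0,0,0,85],[0,0,0,0,85]], grip_force=20)

```text
time: 20.35
tcp_pos: [0.5276, -0.1478, 0.0661]
tcp_rot: [-180.0, -0.0, 170.6]
ft_force: [-0.5, 0.0, 0.2]
opening: 0.085
```

```bash
python3 - <<'E'
from station import status, eyes
from h import *
o=status.get_obs();t=o['tcp_pos']*1000
print(t,o['ft_force'],o['opening'])
f=eyes.grab_frame("wrist");cv2.imwrite('pics/w12.png',f["frame"])
E
```

```text
[ 527.59713519 -147.75536592   66.10388691] [-0.52932264  0.001277    0.15202833] 0.08498150230838318
```

View pics/w12.png

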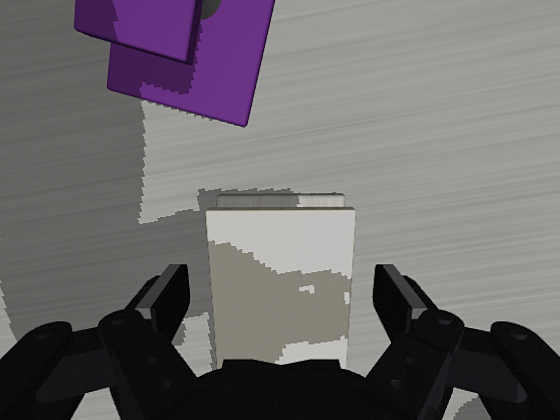

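Released, plate rests unmoved (front edge still row 209). Retreat straight up, then aside, and check from the top camera.

Request:
servo_tool(motion=[[0,0,-5,0,85],[0,0,-18,0,85],[0,0,-40,0,85],[0,0,-70,0,85],[0,0,-100,0,85],[0,30,-110,0,85],[0,80,-110,0,85],[0,130,-110,0,85],[0,170,-110,0,85],[0,190,-110,0,85]])

```text
time: 21.65
tcp_pos: [0.559, 0.0415, 0.1772]
tcp_rot: [180.0, 0.1, 170.7]
ft_force: [-0.8, 0.2, -0.0]
opening: 0.0848
```

Request:
servo_tool(motion=[[0,40,0,0,85],[0,90,0,0,85],[0,120,0,0,85],[0,120,0,0,85],[0,120,0,0,85]])

```text
time: 22.28
tcp_pos: [0.5781, 0.1574, 0.1764]
tcp_rot: [-180.0, 0.0, 170.6]
ft_force: [-0.1, -0.2, 0.3]
opening: 0.085
```

```bash
python3 - <<'E'
from station import status, eyes
from h import *
o=status.get_obs(); print(o['tcp_pos'],o['time'])
f=eyes.grab_frame("top"); im=f["frame"]; s=eyes.grab_frame("scene")
a=np.radians(-9.4); Rm=np.array([[np.cos(a),-np.sin(a)],[np.sin(a),np.cos(a)]]); S=np.array([558.8,-153.85])
hsv=cv2.cvtColor(im,cv2.COLOR_BGR2HSV)
b=cv2.inRange(cv2.medianBlur(im,3),(127,124,121),(255,255,255)); 
b[:, :, ][...]=b
m=np.zeros_like(b); m[165:250,325:385]=b[165:250,325:385]
cs,_=cv2.findContours(m,cv2.RETR_EXTERNAL,cv2.CHAIN_APPROX_NONE); c=max(cs,key=cv2.contourArea)
P=cast(f,c.reshape(-1,2),.076)[:,:2]*1000; r=cv2.minAreaRect(P.astype(np.float32)); print(r,"offset stand frame",(np.array(r[0])-S)@Rm)
d=cv2.resize(im[150:260,310:400],None,fx=5,fy=5,interpolation=cv2.INTER_NEAREST)
e=cv2.resize(s["frame"][150:250,180:280],None,fx=5.5,fy=5.5,interpolation=cv2.INTER_CUBIC)[:550]
cv2.drawContours(d,[((c-[310,150])*5+2)],-1,(0,0,255),1)
cv2.imwrite('pics/f1.png',d); cv2.imwrite('pics/f2.png',e); cv2.imwrite('pics/f3.png',s["frame"])
E
```

```text
[0.57813624 0.15736312 0.17636221] 22.275
((560.7646484375, -146.6611785888672), (72.64810180664062, 139.3996124267578), 80.7691650390625) offset stand frame [0.76414628 7.41316918]
```

View pics/f1.png

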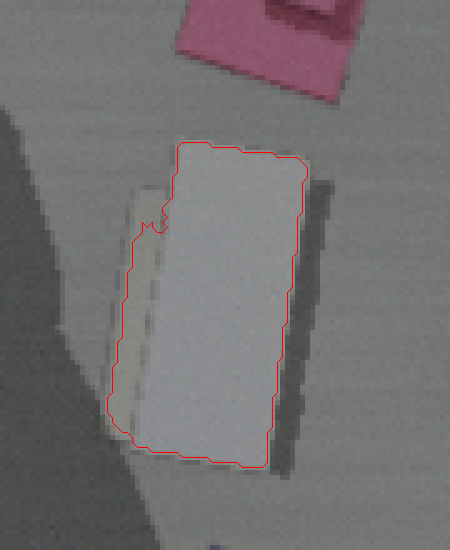

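View pics/f2.png

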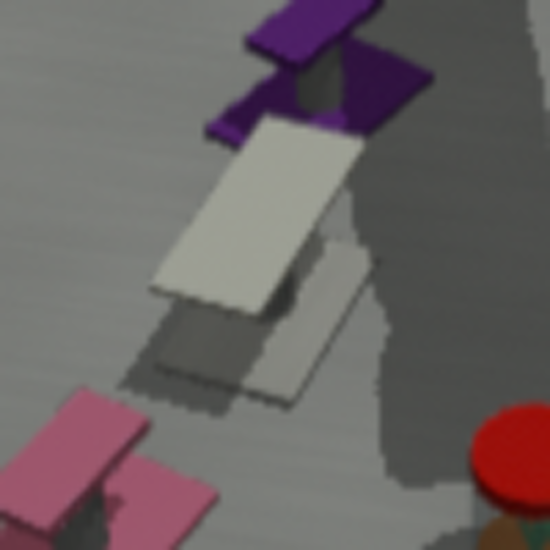

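View pics/f3.png

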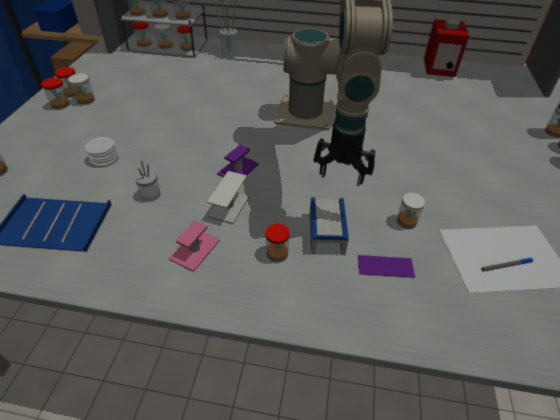

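```bash
python3 - <<'E'
from station import eyes
from h import *
f=eyes.grab_frame("top"); im=f["frame"]
a=np.radians(-9.4); Rm=np.array([[np.cos(a),-np.sin(a)],[np.sin(a),np.cos(a)]]); S=np.array([558.8,-153.85])
bl=cv2.bilateralFilter(im,7,20,3).astype(int)
b=((bl[...,0]-bl[...,2]>=2)&(bl[...,0]>124)).astype(np.uint8)*255
b=cv2.morphologyEx(cv2.morphologyEx(b,cv2.MORPH_CLOSE,np.ones((3,3))),cv2.MORPH_OPEN,np.ones((5,5)))
m=np.zeros_like(b); m[165:250,325:385]=b[165:250,325:385]
cs,_=cv2.findContours(m,cv2.RETR_EXTERNAL,cv2.CHAIN_APPROX_NONE); c=max(cs,key=cv2.contourArea)
P=cast(f,c.reshape(-1,2),.076)[:,:2]*1000; r=cv2.minAreaRect(P.astype(np.float32)); print(r,"offset stand frame",(np.array(r[0])-S)@Rm)
q=np.array([(178,143),(306,158),(267,467),(134,445)])/5-.5+[310,150]
Q=cast(f,q,.076)[:,:2]*1000; print("eye corners, stand frame",((Q-S)@Rm).round(1), ((Q.mean(0)-S)@Rm).round(1))
d=cv2.resize(im[150:260,310:400],None,fx=5,fy=5,interpolation=cv2.INTER_NEAREST)
cv2.drawContours(d,[((c-[310,150])*5+2)],-1,(0,0,255),1); cv2.imwrite('pics/f4.png',d)
E
```

```text
((559.21044921875, -154.14588928222656), (58.37456130981445, 139.10569763183594), 81.36551666259766) offset stand frame [ 0.45326417 -0.22487912]
eye corners, stand frame [[ 67.5  30.2]
 [ 70.7 -26.7]
 [-66.9 -29.2]
 [-67.1  29.1]] [1.  0.9]
```

View pics/f4.png

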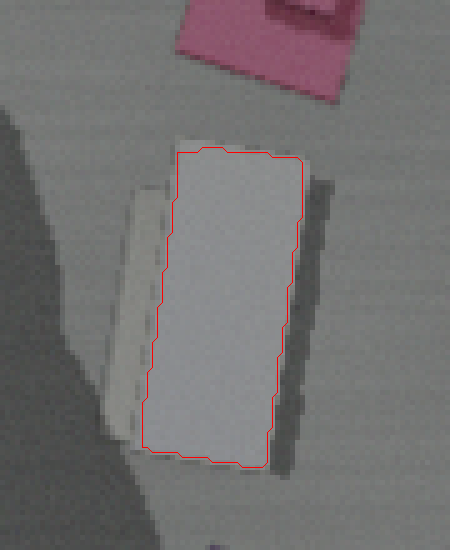

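Measured on the stand, the plate is within about 1 mm of centre and about 1° of its axis. It lies level, and the arm is clear of everything, so I am handing in.

```bash
python3 - <<'E'
from station import robot,status
print(robot.finish_job(), status.get_obs()['time'])
E
```

```text
the job is handed in; nothing more can be done
the job is handed in; nothing more can be done
```

The white glass plate is on the black-topped stand, released, and the job was handed in at about 22 s. I pressed it at about 6 N and edged it out to about 60 mm of overhang. Then I pinched its long sides at 40–45 N, carried it over and lowered it until about 3 N of contact.

**Last checks:**
- **Centring:** the final top view puts the plate 0.5 mm off along the stand and 0.2 mm off across it. Corners picked by eye gave about 1 mm each way.
- **Alignment:** the plate is turned about 0.8° from the stand's axis.
- **Level:** it looks flat and steady on the stand in the scene view. I did not measure the tilt separately.
- **Forces:** no reading went above about 7 N. I read them only at the end of each move, so a short peak in between would not show.
- **Jars:** in the last scene view, the red, white and tool jars look unmoved.

**Disagreements:**
- Before touchdown, the top and wrist cameras both put the plate about 1.5 mm off to one side, and I corrected for that.
- Two outline measurements were unusable and I did not use them. The scene camera's outline of the stand came out too large. The first outline of the placed plate took in part of the metal foot, so I redid it.

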